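Feel the end float of a blower shaft, centre the fan and lock it

TASK

The fan in this small dust blower was put back blind and rubs on its closed casing. Take the shaft by its coupling hub and gently push it in until you feel the fan stop against the far wall, then pull it out until it stops against the near wall; the blades are thin sheet, so lean on each stop only lightly, for a moment. Then set the shaft midway between the two stops, so that the fan runs clear on both sides, and swing the cam lever fully down to clamp it there, leaving the other things on the bench where they are.

Things in the scene. Friction and masses are not known exactly. Their poses are not given: they have to be found in the camera images.
- casing: closed grey sheet-metal drum, 186 mm across and 84 mm wide, on a steel base fixed to the bench. Origin on the shaft's axis, half-way across the drum's width, 125 mm above the bench. y: along the level shaft INTO the casing (push in = +y, pull out = -y, towards the hub); z up; x towards the outlet duct (126 mm long). It spans y -57 to +68 mm and rises 97 mm above its origin
- spindle: steel shaft, 20 mm thick: coupling hub outside, unseen fan inside. Slides along the casing's y with 3 N of friction, does not turn. The fan's place on it differs each time, so both stops must be felt; they lie 10 to 25 mm apart. A stop gives 1 mm for each 10 N (thin blades); over 20 N on the fan bends it. Origin on the axis, 105 mm inward of point hub
- hub (a point): middle of the coupling hub's plain round barrel, on the shaft's axis, 125 mm above the bench: grip here. Barrel 30 mm thick, 48 mm long (23 mm inward, 25 mm outward of this point), nothing within 60 mm below its axis. Outward of it a 60 mm flange with jaws; inward bare shaft, then the clamp pedestal, about 70 mm away. Moves with the shaft
- cam_lever (a joint): angle of the cam lever on the clamp pedestal, rad: 0 = open (handle 55 degrees above level), 0.96 = fully down (handle level), where its cam holds the shaft against about 15 N. It stays where it is left
- lever_pivot (a point): pivot of the cam lever, between the pedestal's two cheeks, 26 mm above the shaft's axis. The lever swings in the upright plane square to the shaft; the handle points to the casing's -x side (the robot's side) and comes down there
- lever_end (a point): point in the black handle of the cam lever, 95 mm from the pivot; the handle is 15 to 21 mm thick and runs from 62 to 110 mm from the pivot. Pressed here it needs 2 N at first and 10 to 15 N once the cam bites; fully down this point is 153 mm above the bench
- screw_tin: bystander: pale round tin of screws, 67 mm across; leave it where it is
- tape_roll: bystander: roll of masking tape lying flat; leave it where it is
- offcut: bystander: short rectangular wood offcut; leave it where it is
- drill_tin: bystander: flat dark-green hinged tin; leave it where it is
- small_plane: bystander: small block plane; leave it where it is

How it is judged:
On the way, in this order (a step that is already met when the one before it is completed fails the run):
1. the shaft is pushed in until the fan bears on the far wall of the casing (2 N or more) (contact force between spindle and casing above 2 N and y of fan_c0 in the frame of casing above 0.004 m), for 0.2 s.
2. the shaft is pulled out until the fan bears on the near wall (2 N or more) (contact force between spindle and casing above 2 N and y of fan_c0 in the frame of casing below -0.004 m), for 0.2 s.
3. the fan is set midway between its two stops, with the lever still open (y of fan_c0 in the frame of casing between -0.002 and 0.002 m and value of joint cam_lever below 0.5 rad), for 0.2 s.
4. the cam lever is pressed down (value of joint cam_lever above 0.86 rad), for 0.2 s.
At the end, for the whole second after the job is handed in: the fan stands still within 2 mm of the middle of its end float and the cam lever is down, within 0.1 rad of its end (y of fan_c0 in the frame of casing between -0.002 and 0.002 m and value of joint cam_lever above 0.86 rad and linear speed of spindle below 0.005 m/s); the robot touches nothing.
It fails at once if the fan is pressed against a wall of the casing with more than 20 N (contact force between spindle and casing above 20 N).
It fails at once if a bystander is shoved more than 30 mm (distance of any of screw_tin, tape_roll, offcut, drill_tin, small_plane from where it was at the start of the episode above 0.03 m).
It also fails if it takes over 58 s, if anything falls off the work surface, if the arm or the gripper's body presses on something with over 40 N, if the wrist force passes 120 N, or if a joint passes its speed limit or range.

ROBOT

A 7-joint arm with a two-finger parallel gripper is mounted at the origin on a cart in front of the work surface, level with it; the furniture and walls round the work are solid. World frame = base frame: x ahead of the robot, y to its left, z up, the work surface at z = 0. Lengths are in m, angles in rad, forces in N, time in s.
With the tool pointing down it reaches from about 0.4 to 0.75 m from the base axis. Payload 19.5 kg.
Tool frame: the origin (TCP) lies midway between the tips of the shut fingers; the grasp point (between the pads) lies 19 mm behind it; z points along the fingers, y is the line along which they close (so a half turn about z gives the same grasp; the last joint's range is limited). The gripper opens to 85 mm and grips with 20 to 120 N. Pads are 22 mm wide; open, the fingers measure 114 mm over their backs; the gripper's body (76 mm by 85 mm) begins 54 mm behind the grasp point. The pads swing forward as they close: fully open they stand 13 mm farther back than shut.
Start: joints at [1.283, 0.707, -0.028, 1.485, 0.022, 0.951, -0.075], TCP at [0.14, -0.558, 0.231] pointing down, gripper open.
Joint ranges: [-2.71, 2.71], [-0.32, 2.16], [-1.57, 1.52], [0, 2.45], [-1.46, 4.6], [0, 2.02], [-2.83, 2.83]. Speed limits (rad/s): [1.89, 1.89, 2.57, 2.57, 3.01, 3.01, 3.01].

INTERFACE

Orientations are given as a unit quaternion [w, x, y, z].
In Python, from cell import env gives the robot as it stands.
- The arm moves only by the shell command python3 -m creep 'ROWS' [FORCE]. ROWS is JSON, a list of rows, each an object with "offset": the shift along the tool's x, y, z normalised to -1 to 1, where 1 is 1 m, a list of three; "yaw": the turn about the tool's z normalised to -1 to 1, where 1 is 2 pi rad; "jaw": the gripper command: -1 is fully open, 1 is shut, values between are in proportion. A call has exactly 5 rows; each row is the pose to reach, as a shift and turn from the pose commanded when the call began, along the tool's axes at that moment, turning the shorter way round; what a row does not reach only later rows make up. A row lasts 1/10 s, in which the tool goes at most 50 mm and 8.59 degrees, less where a joint would pass 70% of its speed; a pose out of reach is approached as far as the arm can. A call with a number of a shift or a turn outside -1 to 1 is refused whole. A call with a gripper value outside its range is refused whole. The fingers move at their own pace and stop on an object; FORCE is the grip in N (left out, the last holds). Time passes only in rows, so rows that repeat a pose let the fingers close, or fill a call up. It gives the time, the measured TCP pose, the force, the opening and the grip force at its end, in the units of the state.
- env.observe(): the state, without advancing time (a new reading comes with each control period).
- env.snapshot(name): name is "scene" or "top" or "wrist"; returns the picture (384x512x3 uint8, red, green, blue); there is no depth.
- env.get_calibration(name): a dict with "fx", "fy", "cx", "cy" (pixels), "k1" (the pictures are not rectified: a ray, as slopes to the right and down, at radius r is drawn at 1 + k1 r^2 times it, then the intrinsics apply), "xyz" and "rotation" of the camera in the world. Camera axes: x right, y up, looking along -z (the intrinsics and any distortion apply to the point x, -y, -z); pixel columns grow to the right and rows downward; lengths in m; the calibration is good to about 2 mm. A picture is of the moment at which its call begins: read the wrist's pose just before it. get_calibration takes no time and is no camera call; for the wrist camera it gives the pose at the moment of the call.
- env.finish_job(): hands the job in; it is judged then, once.
The state is a dict: "time": time; "q": joint angles; "joint_vel": joint speeds; "joint_efforts": joint torques, N m; "tcp_pos": TCP position; "ee_rot": TCP orientation; "wrist_force": force on the tool from outside, world axes, zero at the start; "moment": the same for the moment, N m; "opening": opening from 0.0 (shut) to 1.0 (fully open); "grasp_force": force on a finger pad.
Only numpy, scipy, OpenCV 4.12 (cv2) and the standard library are available. Lean on these libraries where they do the work, as an engineer would, in place of code of your own. Each camera call takes 0.05 s, during which the arm holds its last target. There are 200 camera calls.

## Working session

There is one attempt and no reset: what is moved stays moved. The work goes in short steps, Python scripts to look and compute and a shell command to move; the robot and the scene stay as the last step left them, time stands still between calls to the robot, and variables do not carry over. Pictures are saved under pics/ and viewed, at most 10 in all, crops included, and the job is handed in when it is done.

```bash
ls; mkdir -p pics; python3 - <<'E'
from cell import env
import cv2,json
o=env.observe();print({k:(v if not hasattr(v,'round') else v) for k,v in o.items()})
for n in("scene","top"):
    im=env.snapshot(n);cv2.imwrite(f"pics/{n}0.png",im[:,:,::-1]);c=env.get_calibration(n);print(n,c)
E
```

```text
pics
{'time': 0.0, 'q': array([ 1.28324895,  0.70707363, -0.02763093,  1.48497531,  0.02203184,
        0.95089268, -0.0754969 ]), 'joint_vel': array([-0.00067267,  0.00212243,  0.00131135,  0.00013695,  0.00114956,
        0.00032995, -0.00238458]), 'joint_efforts': array([-1.59379444e-03, -8.83219600e+01,  1.23427995e+00, -2.36173779e+01,
        1.69339083e-02,  6.45557724e-03,  4.90532909e-05]), 'tcp_pos': array([ 0.13988035, -0.55746887,  0.23084979]), 'ee_rot': array([-5.15240926e-04,  9.92452301e-01,  1.22630162e-01, -8.85792223e-05]), 'wrist_force': array([-0.15548465,  0.26215985, -0.33183635]), 'moment': array([ 0.01305484, -0.01002469,  0.01845765]), 'grasp_force': 0.0, 'opening': 1.0013385794977196}
scene {'fx': 347.40329115315393, 'fy': 347.40329115315393, 'cx': 256.16791502237567, 'cy': 190.96018959069357, 'k1': -0.0008817331440564525, 'xyz': array([0.15118545, 0.72339313, 1.04514908]), 'rotation': array([-0.20339386, -0.08520493,  0.34698586,  0.91157658])}
top {'fx': 472.66985777598796, 'fy': 472.66985777598796, 'cx': 255.83860477785174, 'cy': 196.0601842046134, 'k1': 0.007811391317840674, 'xyz': array([0.22746445, 0.01106081, 1.88258654]), 'rotation': array([-0.70325515, -0.05478899,  0.05077431,  0.70700236])}
```

View pics/scene0.png

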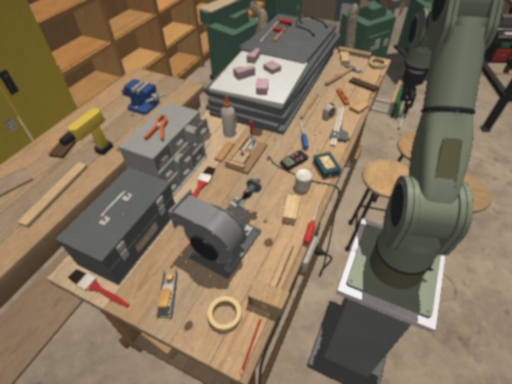

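View pics/top0.png

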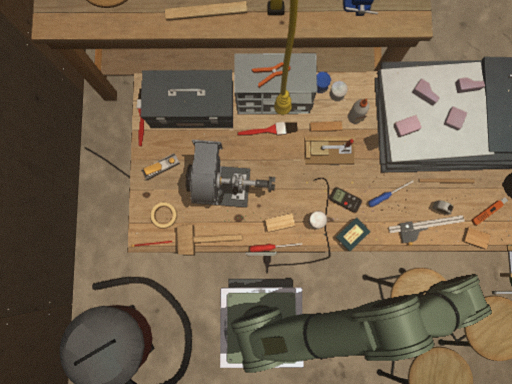

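The scene view shows the casing near (215,235), with the hub near (255,187). In the top view the drum is at (207,172), the shaft runs right to the hub at about (265,184), and the lever is at about (237,185). I'll enlarge both.

```bash
cat > h.py <<'E'
import numpy as np,cv2
from scipy.spatial.transform import Rotation as R
def RM(q): return R.from_quat([q[1],q[2],q[3],q[0]]).as_matrix()
def ray(c,uv):
    x=(uv[0]-c['cx'])/c['fx'];y=(uv[1]-c['cy'])/c['fy'];xd=np.array([x,y]);s=xd.copy()
    for _ in range(10): s=xd/(1+c['k1']*(s@s))
    d=RM(c['rotation'])@np.array([s[0],-s[1],-1]);return np.array(c['xyz']),d/np.linalg.norm(d)
def plane(c,uv,z):
    o,d=ray(c,uv);return o+d*(z-o[2])/d[2]
def tri(rs):
    A=sum(np.eye(3)-np.outer(d,d) for o,d in rs);b=sum((np.eye(3)-np.outer(d,d))@o for o,d in rs)
    p=np.linalg.solve(A,b);return p,[np.linalg.norm(np.cross(p-o,d)) for o,d in rs]
def proj(c,p):
    v=RM(c['rotation']).T@(np.array(p)-c['xyz']);s=np.array([v[0],-v[1]])/-v[2];s=s*(1+c['k1']*(s@s));return s*[c['fx'],c['fy']]+[c['cx'],c['cy']]
E
python3 - <<'E'
import cv2,numpy as np
a=cv2.imread('pics/top0.png')[135:215,180:290];b=cv2.imread('pics/scene0.png')[165:275,165:275]
A=cv2.resize(a,None,fx=4,fy=4,interpolation=cv2.INTER_CUBIC);B=cv2.resize(b,None,fx=3,fy=3,interpolation=cv2.INTER_CUBIC)
H=np.zeros((330,440+330,3),np.uint8);H[:320,:440]=A;H[:,440:]=B
cv2.imwrite('pics/crop1.png',H)
E
```

```text
(no output)
```

View pics/crop1.png

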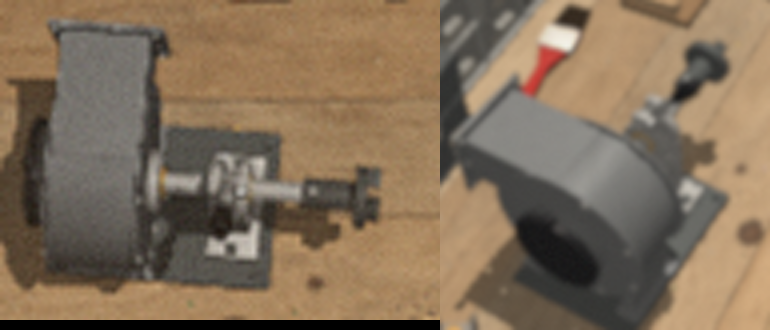

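The crop shows the hub barrel in the top view at crop (302–358, 191), i.e. pixel (262.5,182.7). The flange is at (272,184), the collar at (221,180) and the black handle at crop (220,222). In the scene view the barrel is near (247.7,193.3).

```bash
python3 - <<'E'
from h import *
from cell import env
t=env.get_calibration("top");s=env.get_calibration("scene")
print(tri([ray(t,(262.5,182.7)),ray(s,(247.7,193.3))]))
h=plane(t,(262.5,182.7),.125);c=plane(t,(221.2,180.2),.125);f=plane(t,(272,184),.125);print(h,c,f)
a=c-h;print('axis',np.degrees(np.arctan2(a[1],a[0])))
print('handle',plane(t,(235,190.5),.22))
w=env.get_calibration("wrist");print(w)
print(RM(env.observe()['ee_rot']))
E
```

```text
(array([ 0.54612681, -0.00500868,  0.10950058]), [np.float64(0.00038546606132741943), np.float64(0.00038546606132732337)])
[ 0.54297054 -0.00498113  0.125     ] [0.55349676 0.15109479 0.125     ] [ 0.53777434 -0.04079661  0.125     ]
axis 86.14164623220441
handle [0.49826498 0.0940939  0.22      ]
{'fx': 277.08628314324466, 'fy': 277.08628314324466, 'cx': 257.7221659428299, 'cy': 187.43553706684233, 'k1': -0.0679031607978633, 'xyz': array([ 0.21611945, -0.53856946,  0.37424045]), 'rotation': array([ 0.77896554, -0.12210644,  0.09657459, -0.60743399])}
[[ 9.69951562e-01  2.43297944e-01 -2.79188530e-04]
 [ 2.43298096e-01 -9.69951197e-01  8.43833607e-04]
 [-6.54962670e-05 -8.86403762e-04 -9.99999605e-01]]
```

```bash
python3 -m creep '[{"offset":[0.038,-0.032,-0.01],"yaw":0,"jaw":-1},{"offset":[0.076,-0.064,-0.02],"yaw":0,"jaw":-1},{"offset":[0.114,-0.096,-0.03],"yaw":0,"jaw":-1},{"offset":[0.152,-0.128,-0.04],"yaw":0,"jaw":-1},{"offset":[0.185,-0.155,-0.05],"yaw":0,"jaw":-1}]'
python3 -m creep '[{"offset":[0.037,-0.031,0],"yaw":-0.02,"jaw":-1},{"offset":[0.074,-0.062,0],"yaw":-0.04,"jaw":-1},{"offset":[0.111,-0.093,0],"yaw":-0.06,"jaw":-1},{"offset":[0.148,-0.124,0],"yaw":-0.08,"jaw":-1},{"offset":[0.185,-0.155,0],"yaw":-0.1,"jaw":-1}]'
python3 - <<'E'
from h import *
from cell import env
M=RM(env.observe()['ee_rot']);print(M)
print(M.T@(np.array([.543,-.005,.27])-env.observe()['tcp_pos']))
E
```

```text
time: 0.6
tcp_pos: [0.2825, -0.3603, 0.2816]
ee_rot: [-0.0, 0.992, 0.123, -0.0]
wrist_force: [1.3, -0.2, -0.5]
opening: 1.002
grasp_force: 0.0
time: 1.1
tcp_pos: [0.4241, -0.1652, 0.2813]
ee_rot: [0.0, 0.905, 0.426, -0.0]
wrist_force: [0.8, -1.0, 0.3]
opening: 0.997
grasp_force: 0.0
[[ 6.37783771e-01  7.70215464e-01 -5.99116544e-06]
 [ 7.70215464e-01 -6.37783771e-01 -1.40232078e-05]
 [-1.46219596e-05  4.32928609e-06 -1.00000000e+00]]
[ 0.19918557 -0.01062811  0.01134017]
```

```bash
python3 -m creep '[{"offset":[0.04,0.004,0],"yaw":-0.02,"jaw":-1},{"offset":[0.08,0.007,0],"yaw":-0.04,"jaw":-1},{"offset":[0.12,0.01,0],"yaw":-0.06,"jaw":-1},{"offset":[0.165,0.013,0],"yaw":-0.08,"jaw":-1},{"offset":[0.165,0.013,0],"yaw":-0.1,"jaw":-1}]'
python3 -m creep '[{"offset":[0,0,0],"yaw":0,"jaw":-1},{"offset":[0,0,0],"yaw":0,"jaw":-1},{"offset":[0,0,0],"yaw":0,"jaw":-1},{"offset":[0,0,0],"yaw":0,"jaw":-1},{"offset":[0,0,0],"yaw":0,"jaw":-1}]'
python3 - <<'E'
from h import *
from cell import env
import pickle
c=env.get_calibration("wrist");im=env.snapshot("wrist");cv2.imwrite("pics/w1.png",im[:,:,::-1]);pickle.dump(c,open("w1.pkl","wb"));print(c,RM(env.observe()['ee_rot']))
E
```

```text
time: 1.6
tcp_pos: [0.5414, -0.0439, 0.2805]
ee_rot: [-0.001, 0.727, 0.686, 0.001]
wrist_force: [0.1, -0.9, 0.1]
opening: 0.998
grasp_force: 0.0
time: 2.1
tcp_pos: [0.5391, -0.0491, 0.2815]
ee_rot: [0.0, 0.731, 0.682, 0.0]
wrist_force: [-0.6, -0.5, -0.4]
opening: 1.003
grasp_force: 0.0
{'fx': 277.08628314324466, 'fy': 277.08628314324466, 'cx': 257.7221659428299, 'cy': 187.43553706684233, 'k1': -0.0679031607978633, 'xyz': array([0.54422371, 0.02952856, 0.42481331]), 'rotation': array([ 0.98726181, -0.15522458,  0.00529971, -0.0345161 ])} [[ 6.94287632e-02  9.97586910e-01  6.72047533e-05]
 [ 9.97586912e-01 -6.94287615e-02 -2.70861663e-05]
 [-2.23548621e-05  6.89231413e-05 -9.99999997e-01]]
```

View pics/w1.png

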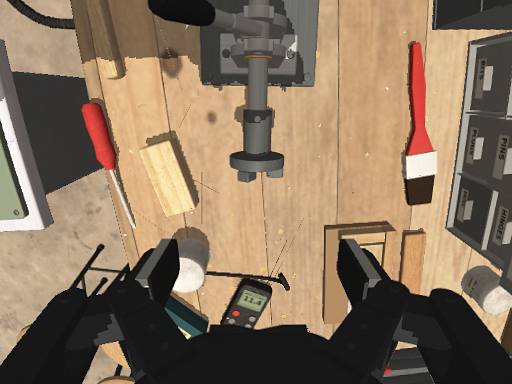

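The wrist view shows the barrel from about row 108 to 152 centred on column 257, the flange at (257,160) and the bare shaft at (260,70). The pivot cheeks are near (262,30) and the black handle is at top left, (150–215, 10). The fingers are clear of everything.

```bash
python3 - <<'E'
from h import *
from cell import env
import pickle
c=pickle.load(open('w1.pkl','rb'));t=env.get_calibration("top")
im=cv2.imread('pics/w1.png');hsv=cv2.cvtColor(im,cv2.COLOR_BGR2HSV)
for r in list(range(60,180,6)):
    m=np.where(hsv[r,225:300,1]<70)[0]+225
    # narrowest contiguous run containing 257
    a=b=258
    while a-1 in m:a-=1
    while b+1 in m:b+=1
    print(r,a,b,b-a,plane(c,((a+b)/2,r),.125).round(4))
print(tri([ray(t,(262.5,182.7)),ray(c,(257,130))]))
for p in[(257,108),(257,130),(257,152)]:print(plane(c,p,.135))
print(proj(t,plane(c,(257,130),.125)))
E
```

```text
60 225 267 42 [0.5352 0.0679 0.125 ]
66 225 299 74 [0.5508 0.0611 0.125 ]
72 225 299 74 [0.5505 0.0554 0.125 ]
78 225 299 74 [0.5501 0.0496 0.125 ]
84 225 299 74 [0.5497 0.0438 0.125 ]
90 248 267 19 [0.5447 0.0382 0.125 ]
96 248 266 18 [0.5437 0.0323 0.125 ]
102 248 266 18 [0.5433 0.0263 0.125 ]
108 248 266 18 [0.5429 0.0202 0.125 ]
114 244 271 27 [0.543  0.0141 0.125 ]
120 244 271 27 [0.5426 0.0079 0.125 ]
126 243 270 27 [0.541  0.0017 0.125 ]
132 244 270 26 [ 0.5411 -0.0046  0.125 ]
138 244 270 26 [ 0.5407 -0.011   0.125 ]
144 244 270 26 [ 0.5402 -0.0175  0.125 ]
150 244 270 26 [ 0.5398 -0.0241  0.125 ]
156 230 283 53 [ 0.5387 -0.0306  0.125 ]
162 230 283 53 [ 0.5383 -0.0374  0.125 ]
168 234 282 48 [ 0.5394 -0.0443  0.125 ]
174 258 258 0 [ 0.539  -0.0512  0.125 ]
(array([ 0.54197156, -0.00366078,  0.12668119]), [np.float64(0.001473400876041998), np.float64(0.0014734008760419678)])
[0.54293659 0.02055266 0.135     ]
[ 0.5413811  -0.00145349  0.135     ]
[ 0.53975889 -0.02439386  0.135     ]
[261.85189357 183.14391229]
```

```bash
python3 -m creep '[{"offset":[0.045,-0.001,0.01],"yaw":0,"jaw":-1},{"offset":[0.045,-0.001,0.05],"yaw":0,"jaw":-1},{"offset":[0.045,-0.001,0.09],"yaw":0,"jaw":-1},{"offset":[0.045,-0.001,0.11],"yaw":0,"jaw":-1},{"offset":[0.045,-0.001,0.12],"yaw":0,"jaw":-1}]'
python3 -m creep '[{"offset":[0,0,0.02],"yaw":0,"jaw":-1},{"offset":[0,0,0.035],"yaw":0,"jaw":-1},{"offset":[0,0,0.05],"yaw":0,"jaw":-1},{"offset":[0,0,0.057],"yaw":0,"jaw":-1},{"offset":[0,0,0.057],"yaw":0,"jaw":-1}]'
python3 -m creep '[{"offset":[0,0,0],"yaw":0,"jaw":-1},{"offset":[0,0,0],"yaw":0,"jaw":-0.3},{"offset":[0,0,0],"yaw":0,"jaw":0},{"offset":[0,0,0],"yaw":0,"jaw":0.2},{"offset":[0,0,0],"yaw":0,"jaw":0.2}]' 40
```

```text
time: 2.65
tcp_pos: [0.5407, -0.0039, 0.1598]
ee_rot: [-0.001, 0.731, 0.682, -0.001]
wrist_force: [-0.5, 0.1, 0.8]
opening: 0.998
grasp_force: 0.0
time: 3.15
tcp_pos: [0.5413, -0.0038, 0.1042]
ee_rot: [-0.0, 0.731, 0.682, -0.0]
wrist_force: [-0.6, -0.4, 0.2]
opening: 0.998
grasp_force: 0.0
time: 3.65
tcp_pos: [0.5414, -0.0038, 0.1045]
ee_rot: [0.0, 0.731, 0.683, 0.0]
wrist_force: [0.3, 1.0, -0.3]
opening: 0.401
grasp_force: 0.0
```

```bash
python3 -m creep '[{"offset":[0,0,0],"yaw":0,"jaw":0.3},{"offset":[0,0,0],"yaw":0,"jaw":0.5},{"offset":[0,0,0],"yaw":0,"jaw":1},{"offset":[0,0,0],"yaw":0,"jaw":1},{"offset":[0,0,0],"yaw":0,"jaw":1}]' 60
python3 -m creep '[{"offset":[0.001,0,0],"yaw":0,"jaw":1},{"offset":[0.002,0,0],"yaw":0,"jaw":1},{"offset":[0.002,0,0],"yaw":0,"jaw":1},{"offset":[0.002,0,0],"yaw":0,"jaw":1},{"offset":[0.002,0,0],"yaw":0,"jaw":1}]'
```

```text
time: 4.15
tcp_pos: [0.5414, -0.0038, 0.1047]
ee_rot: [0.0, 0.731, 0.682, 0.0]
wrist_force: [-2.3, -0.9, 7.3]
opening: 0.338
grasp_force: 58.6
time: 4.65
tcp_pos: [0.5416, -0.0021, 0.1047]
ee_rot: [0.0, 0.731, 0.682, 0.0]
wrist_force: [-1.5, -1.4, 7.6]
opening: 0.331
grasp_force: 58.5
```

```bash
python3 -m creep '[{"offset":[0.0004,0,0],"yaw":0,"jaw":1},{"offset":[0.0008,0,0],"yaw":0,"jaw":1},{"offset":[0.0012,0,0],"yaw":0,"jaw":1},{"offset":[0.0015,0,0],"yaw":0,"jaw":1},{"offset":[0.0015,0,0],"yaw":0,"jaw":1}]'
```

```text
time: 5.15
tcp_pos: [0.5417, -0.0007, 0.1046]
ee_rot: [0.0, 0.731, 0.682, -0.0]
wrist_force: [-0.5, -3.0, 7.0]
opening: 0.333
grasp_force: 58.5
```

```bash
python3 -m creep '[{"offset":[0.0004,0,0],"yaw":0,"jaw":1},{"offset":[0.0008,0,0],"yaw":0,"jaw":1},{"offset":[0.0012,0,0],"yaw":0,"jaw":1},{"offset":[0.0015,0,0],"yaw":0,"jaw":1},{"offset":[0.0015,0,0],"yaw":0,"jaw":1}]'
```

```text
time: 5.65
tcp_pos: [0.5418, 0.0008, 0.1047]
ee_rot: [0.0, 0.731, 0.682, 0.0]
wrist_force: [-0.2, -3.9, 6.1]
opening: 0.334
grasp_force: 58.5
```

```bash
python3 -m creep '[{"offset":[0.0004,0,0],"yaw":0,"jaw":1},{"offset":[0.0008,0,0],"yaw":0,"jaw":1},{"offset":[0.0012,0,0],"yaw":0,"jaw":1},{"offset":[0.0015,0,0],"yaw":0,"jaw":1},{"offset":[0.0015,0,0],"yaw":0,"jaw":1}]'
```

```text
time: 6.15
tcp_pos: [0.5419, 0.0023, 0.1047]
ee_rot: [0.0, 0.731, 0.682, 0.0]
wrist_force: [-0.5, -2.3, 6.3]
opening: 0.333
grasp_force: 58.5
```

```bash
python3 -m creep '[{"offset":[0.0004,0,0],"yaw":0,"jaw":1},{"offset":[0.0008,0,0],"yaw":0,"jaw":1},{"offset":[0.0012,0,0],"yaw":0,"jaw":1},{"offset":[0.0015,0,0],"yaw":0,"jaw":1},{"offset":[0.0015,0,0],"yaw":0,"jaw":1}]'
```

```text
time: 6.65
tcp_pos: [0.542, 0.0038, 0.1046]
ee_rot: [0.0, 0.731, 0.682, 0.0]
wrist_force: [-0.5, -2.7, 6.6]
opening: 0.337
grasp_force: 58.5
```

```bash
python3 -m creep '[{"offset":[0.0004,0,0],"yaw":0,"jaw":1},{"offset":[0.0008,0,0],"yaw":0,"jaw":1},{"offset":[0.0012,0,0],"yaw":0,"jaw":1},{"offset":[0.0015,0,0],"yaw":0,"jaw":1},{"offset":[0.0015,0,0],"yaw":0,"jaw":1}]'
```

```text
time: 7.15
tcp_pos: [0.5422, 0.0053, 0.1047]
ee_rot: [0.0, 0.731, 0.682, 0.0]
wrist_force: [-0.4, -3.1, 6.9]
opening: 0.332
grasp_force: 58.5
```

```bash
python3 -m creep '[{"offset":[0.0004,0,0],"yaw":0,"jaw":1},{"offset":[0.0008,0,0],"yaw":0,"jaw":1},{"offset":[0.0012,0,0],"yaw":0,"jaw":1},{"offset":[0.0015,0,0],"yaw":0,"jaw":1},{"offset":[0.0015,0,0],"yaw":0,"jaw":1}]'
```

```text
time: 7.65
tcp_pos: [0.5423, 0.0067, 0.1047]
ee_rot: [0.0, 0.731, 0.682, 0.0]
wrist_force: [-0.2, -1.7, 6.7]
opening: 0.332
grasp_force: 58.5
```

```bash
python3 -m creep '[{"offset":[0.0004,0,0],"yaw":0,"jaw":1},{"offset":[0.0008,0,0],"yaw":0,"jaw":1},{"offset":[0.0012,0,0],"yaw":0,"jaw":1},{"offset":[0.0015,0,0],"yaw":0,"jaw":1},{"offset":[0.0015,0,0],"yaw":0,"jaw":1}]'
```

```text
time: 8.15
tcp_pos: [0.5424, 0.0083, 0.1047]
ee_rot: [0.0, 0.731, 0.682, 0.0]
wrist_force: [0.2, -2.6, 6.3]
opening: 0.331
grasp_force: 58.5
```

```bash
python3 -m creep '[{"offset":[0.0004,0,0],"yaw":0,"jaw":1},{"offset":[0.0008,0,0],"yaw":0,"jaw":1},{"offset":[0.0012,0,0],"yaw":0,"jaw":1},{"offset":[0.0015,0,0],"yaw":0,"jaw":1},{"offset":[0.0015,0,0],"yaw":0,"jaw":1}]'
```

```text
time: 8.65
tcp_pos: [0.5425, 0.0095, 0.1047]
ee_rot: [0.0, 0.731, 0.682, 0.0]
wrist_force: [0.5, -4.8, 6.3]
opening: 0.333
grasp_force: 58.5
```

```bash
python3 -m creep '[{"offset":[0.0002,0,0],"yaw":0,"jaw":1},{"offset":[0.0004,0,0],"yaw":0,"jaw":1},{"offset":[0.0006,0,0],"yaw":0,"jaw":1},{"offset":[0.0006,0,0],"yaw":0,"jaw":1},{"offset":[0.0006,0,0],"yaw":0,"jaw":1}]'
```

```text
time: 9.15
tcp_pos: [0.5425, 0.0097, 0.1046]
ee_rot: [0.001, 0.731, 0.682, -0.0]
wrist_force: [0.8, -6.7, 6.3]
opening: 0.33
grasp_force: 58.5
```

```bash
python3 -m creep '[{"offset":[0.0003,0,0],"yaw":0,"jaw":1},{"offset":[0.0006,0,0],"yaw":0,"jaw":1},{"offset":[0.0006,0,0],"yaw":0,"jaw":1},{"offset":[0.0006,0,0],"yaw":0,"jaw":1},{"offset":[0.0006,0,0],"yaw":0,"jaw":1}]'; python3 -c "
from cell import env;o=env.observe();print(o['tcp_pos'],o['wrist_force'])"
```

```text
time: 9.65
tcp_pos: [0.5425, 0.01, 0.1046]
ee_rot: [0.001, 0.731, 0.682, -0.0]
wrist_force: [0.3, -7.7, 6.9]
opening: 0.335
grasp_force: 58.5
[0.54253518 0.00997504 0.10463301] [ 0.26920556 -7.72741052  6.89628797]
```

```bash
python3 -m creep '[{"offset":[-0.002,0,0],"yaw":0,"jaw":1},{"offset":[-0.004,0,0],"yaw":0,"jaw":1},{"offset":[-0.0065,0,0],"yaw":0,"jaw":1},{"offset":[-0.009,0,0],"yaw":0,"jaw":1},{"offset":[-0.009,0,0],"yaw":0,"jaw":1}]'
python3 -m creep '[{"offset":[-0.0004,0,0],"yaw":0,"jaw":1},{"offset":[-0.0008,0,0],"yaw":0,"jaw":1},{"offset":[-0.0012,0,0],"yaw":0,"jaw":1},{"offset":[-0.0015,0,0],"yaw":0,"jaw":1},{"offset":[-0.0015,0,0],"yaw":0,"jaw":1}]'
```

```text
time: 10.15
tcp_pos: [0.5419, 0.0024, 0.1046]
ee_rot: [0.0, 0.731, 0.682, 0.0]
wrist_force: [-0.5, -0.6, 6.3]
opening: 0.333
grasp_force: 58.6
time: 10.65
tcp_pos: [0.5418, 0.0014, 0.1047]
ee_rot: [-0.0, 0.731, 0.683, 0.001]
wrist_force: [-0.9, 2.2, 6.8]
opening: 0.334
grasp_force: 58.7
```

```bash
python3 -m creep '[{"offset":[-0.0012,0,0],"yaw":0,"jaw":1},{"offset":[-0.0024,0,0],"yaw":0,"jaw":1},{"offset":[-0.0036,0,0],"yaw":0,"jaw":1},{"offset":[-0.0048,0,0],"yaw":0,"jaw":1},{"offset":[-0.0048,0,0],"yaw":0,"jaw":1}]'
```

```text
time: 11.15
tcp_pos: [0.5414, -0.0036, 0.1047]
ee_rot: [-0.0, 0.731, 0.682, 0.0]
wrist_force: [-1.1, 1.4, 6.9]
opening: 0.332
grasp_force: 58.7
```

```bash
python3 -m creep '[{"offset":[-0.0004,0,0],"yaw":0,"jaw":1},{"offset":[-0.0008,0,0],"yaw":0,"jaw":1},{"offset":[-0.0012,0,0],"yaw":0,"jaw":1},{"offset":[-0.0015,0,0],"yaw":0,"jaw":1},{"offset":[-0.0015,0,0],"yaw":0,"jaw":1}]'
```

```text
time: 11.65
tcp_pos: [0.5413, -0.0049, 0.1046]
ee_rot: [-0.0, 0.731, 0.683, 0.0]
wrist_force: [-0.9, 2.5, 7.0]
opening: 0.335
grasp_force: 58.7
```

```bash
python3 -m creep '[{"offset":[-0.0004,0,0],"yaw":0,"jaw":1},{"offset":[-0.0008,0,0],"yaw":0,"jaw":1},{"offset":[-0.0012,0,0],"yaw":0,"jaw":1},{"offset":[-0.0015,0,0],"yaw":0,"jaw":1},{"offset":[-0.0015,0,0],"yaw":0,"jaw":1}]'
```

```text
time: 12.15
tcp_pos: [0.5412, -0.0064, 0.1047]
ee_rot: [-0.0, 0.731, 0.683, 0.0]
wrist_force: [-1.8, 2.7, 7.5]
opening: 0.332
grasp_force: 58.7
```

```bash
python3 -m creep '[{"offset":[-0.0004,0,0],"yaw":0,"jaw":1},{"offset":[-0.0008,0,0],"yaw":0,"jaw":1},{"offset":[-0.0012,0,0],"yaw":0,"jaw":1},{"offset":[-0.0015,0,0],"yaw":0,"jaw":1},{"offset":[-0.0015,0,0],"yaw":0,"jaw":1}]'
```

```text
time: 12.65
tcp_pos: [0.5411, -0.0072, 0.1046]
ee_rot: [-0.0, 0.731, 0.683, 0.001]
wrist_force: [-2.4, 6.9, 6.4]
opening: 0.328
grasp_force: 58.7
```

```bash
python3 -m creep '[{"offset":[-0.0003,0,0],"yaw":0,"jaw":1},{"offset":[-0.0005,0,0],"yaw":0,"jaw":1},{"offset":[-0.0005,0,0],"yaw":0,"jaw":1},{"offset":[-0.0005,0,0],"yaw":0,"jaw":1},{"offset":[-0.0005,0,0],"yaw":0,"jaw":1}]'; python3 -c "
from cell import env;o=env.observe();print(o['tcp_pos'],o['wrist_force'])"
```

```text
time: 13.15
tcp_pos: [0.5411, -0.0073, 0.1047]
ee_rot: [-0.001, 0.731, 0.683, 0.001]
wrist_force: [-2.1, 9.5, 5.5]
opening: 0.332
grasp_force: 58.8
[ 0.54113711 -0.00730996  0.10465069] [-2.09693058  9.54845923  5.53407607]
```

```bash
python3 -m creep '[{"offset":[0.002,0,0],"yaw":0,"jaw":1},{"offset":[0.004,0,0],"yaw":0,"jaw":1},{"offset":[0.007,0,0],"yaw":0,"jaw":1},{"offset":[0.009,0,0],"yaw":0,"jaw":1},{"offset":[0.0097,0,0],"yaw":0,"jaw":1}]'
python3 -m creep '[{"offset":[0,0,0],"yaw":0,"jaw":1},{"offset":[0,0,0],"yaw":0,"jaw":1},{"offset":[0,0,0],"yaw":0,"jaw":1},{"offset":[0,0,0],"yaw":0,"jaw":1},{"offset":[0,0,0],"yaw":0,"jaw":1}]'; python3 -c "
from cell import env;o=env.observe();print(o['tcp_pos'],o['wrist_force'])"
```

```text
time: 13.65
tcp_pos: [0.5418, 0.0006, 0.1047]
ee_rot: [0.0, 0.731, 0.682, 0.0]
wrist_force: [-0.1, -3.4, 7.2]
opening: 0.337
grasp_force: 58.7
time: 14.15
tcp_pos: [0.5418, 0.0006, 0.1046]
ee_rot: [0.0, 0.731, 0.682, 0.0]
wrist_force: [-0.4, -0.6, 7.2]
opening: 0.33
grasp_force: 58.7
[0.54175885 0.00060999 0.10464338] [-0.36487394 -0.59893871  7.20018899]
```

```bash
python3 -m creep '[{"offset":[0.0005,0,0],"yaw":0,"jaw":1},{"offset":[0.001,0,0],"yaw":0,"jaw":1},{"offset":[0.001,0,0],"yaw":0,"jaw":1},{"offset":[0.001,0,0],"yaw":0,"jaw":1},{"offset":[0.001,0,0],"yaw":0,"jaw":1}]'; python3 -c "
from cell import env;o=env.observe();print(o['tcp_pos'],o['wrist_force'])"
```

```text
time: 14.65
tcp_pos: [0.5418, 0.0014, 0.1047]
ee_rot: [0.0, 0.731, 0.682, 0.0]
wrist_force: [-0.3, -1.3, 6.0]
opening: 0.34
grasp_force: 58.7
[0.54184508 0.00141524 0.10466178] [-0.32124793 -1.26183943  5.96670929]
```

```bash
python3 -m creep '[{"offset":[0,0,0],"yaw":0,"jaw":0.2},{"offset":[0,0,0],"yaw":0,"jaw":-0.3},{"offset":[0,0,0],"yaw":0,"jaw":-1},{"offset":[0,0,0],"yaw":0,"jaw":-1},{"offset":[0,0,0],"yaw":0,"jaw":-1}]'
python3 -m creep '[{"offset":[0,0,-0.01],"yaw":0,"jaw":-1},{"offset":[0,0,-0.03],"yaw":0,"jaw":-1},{"offset":[0,0,-0.07],"yaw":0,"jaw":-1},{"offset":[0,0,-0.12],"yaw":0,"jaw":-1},{"offset":[0,0,-0.17],"yaw":0,"jaw":-1}]'
python3 -m creep '[{"offset":[-0.02,0,-0.03],"yaw":0,"jaw":0},{"offset":[-0.02,0,-0.03],"yaw":0,"jaw":1},{"offset":[-0.02,0,-0.03],"yaw":0,"jaw":1},{"offset":[-0.02,0,-0.03],"yaw":0,"jaw":1},{"offset":[-0.02,0,-0.03],"yaw":0,"jaw":1}]'
python3 - <<'E'
from h import *
from cell import env
import pickle
c=env.get_calibration("wrist");im=env.snapshot("wrist");cv2.imwrite("pics/w2.png",im[:,:,::-1]);pickle.dump(c,open("w2.pkl","wb"));print(env.observe()['tcp_pos'],RM(env.observe()['ee_rot']))
E
```

```text
time: 15.15
tcp_pos: [0.5416, 0.0018, 0.1043]
ee_rot: [-0.0, 0.731, 0.683, -0.0]
wrist_force: [0.4, -0.5, 0.1]
opening: 0.999
grasp_force: 0.0
time: 15.65
tcp_pos: [0.5411, 0.0019, 0.277]
ee_rot: [-0.0, 0.731, 0.683, 0.0]
wrist_force: [0.1, 0.2, 0.0]
opening: 0.998
grasp_force: 0.0
time: 16.15
tcp_pos: [0.54, -0.0177, 0.3036]
ee_rot: [-0.001, 0.731, 0.683, -0.0]
wrist_force: [-0.2, 0.3, 0.2]
opening: 0.144
grasp_force: 0.0
[ 0.54008778 -0.01778726  0.30367716] [[ 6.76485159e-02  9.97708324e-01 -1.33387135e-03]
 [ 9.97709194e-01 -6.76481749e-02  2.99182779e-04]
 [ 2.08263186e-04 -1.35105498e-03 -9.99999066e-01]]
```

View pics/w2.png

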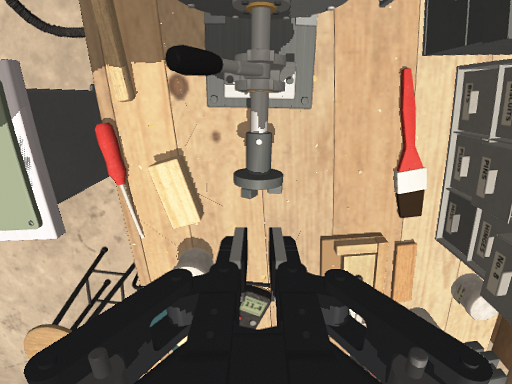

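The second wrist view shows the black handle spanning (168,58) to (222,66). The pivot cheeks are at about (258,70), and the hub at (258,150) has been released cleanly.

```bash
python3 - <<'E'
from h import *
from cell import env
import pickle
c1=pickle.load(open('w1.pkl','rb'));c2=pickle.load(open('w2.pkl','rb'));t=env.get_calibration("top")
def blob(f,r):
    im=cv2.imread(f);x0,x1,y0,y1=r;m=(im.max(2)<45)[y0:y1,x0:x1].astype(np.uint8)
    n,l,s,ce=cv2.connectedComponentsWithStats(m);k=1+np.argmax(s[1:,4]);ys,xs=np.where(l==k)
    print(f,s[k],ce[k]+[x0,y0]);xs=xs+x0;ys=ys+y0
    L=xs==xs.min();Rr=xs>=xs.max()-1
    return (xs.min(),ys[L].mean()),(xs.max(),ys[Rr].mean())
a=blob('pics/w1.png',(130,235,0,40));b=blob('pics/w2.png',(150,240,35,90));d=blob('pics/top0.png',(226,246,184,200))
print(a,b,d)
print('inner',tri([ray(c1,a[1]),ray(c2,b[1])]));print('outer',tri([ray(c1,a[0]),ray(c2,b[0])]),)
m=lambda q:((q[0][0]+q[1][0])/2,(q[0][1]+q[1][1])/2)
print('mid w2/top',tri([ray(c2,m(b)),ray(t,m(d))]),tri([ray(c2,(195,62)),ray(t,(235,190.5))]))
for z in(.20,.22,.24):print(z,plane(c2,b[0],z),plane(c2,b[1],z))
print('pivot',plane(c2,(258,70),.151),plane(c2,(262,70),.151))
E
```

```text
pics/w1.png [  18    0   67   27 1385] [184.07509025  10.89891697]
pics/w2.png [  16   10   57   31 1341] [192.85607755  60.69724087]
pics/top0.png [ 6  3  6  7 21] [234.80952381 190.        ]
((np.int64(148), np.float64(1.5)), (np.int64(214), np.float64(13.28))) ((np.int64(166), np.float64(56.5)), (np.int64(222), np.float64(64.0))) ((np.int64(232), np.float64(191.0)), (np.int64(237), np.float64(189.5)))
inner (array([0.51795432, 0.08987874, 0.20823919]), [np.float64(0.00015488206032180548), np.float64(0.00015488206032189994)])
outer (array([0.47800749, 0.09659708, 0.22421393]), [np.float64(0.0004607743836644672), np.float64(0.00046077438366449476)])
mid w2/top (array([0.4987499 , 0.09433538, 0.22021625]), [np.float64(0.0015751426720185565), np.float64(0.0015751426720185785)]) (array([0.49853308, 0.09311735, 0.2166289 ]), [np.float64(0.0011745098188897284), np.float64(0.0011745098188897256)])
0.2 [0.47122676 0.10055365 0.2       ] [0.51717465 0.09088704 0.2       ]
0.22 [0.47721808 0.09733861 0.22      ] [0.51944507 0.08845481 0.22      ]
0.24 [0.48320939 0.09412358 0.24      ] [0.5217155  0.08602258 0.24      ]
pivot [0.54694811 0.08865118 0.151     ] [0.55093268 0.08838295 0.151     ]
```

```bash
python3 -m creep '[{"offset":[0.04,-0.004,0],"yaw":0,"jaw":1},{"offset":[0.08,-0.008,0],"yaw":0,"jaw":1},{"offset":[0.108,-0.011,0.01],"yaw":0,"jaw":1},{"offset":[0.108,-0.011,0.035],"yaw":0,"jaw":1},{"offset":[0.108,-0.011,0.053],"yaw":0,"jaw":1}]'
python3 -m creep '[{"offset":[0,0,0],"yaw":0,"jaw":1},{"offset":[0,0,0],"yaw":0,"jaw":1},{"offset":[0,0,0],"yaw":0,"jaw":1},{"offset":[0,0,0],"yaw":0,"jaw":1},{"offset":[0,0,0],"yaw":0,"jaw":1}]'
python3 - <<'E'
from h import *
from cell import env
im=env.snapshot("scene")[:,:,::-1];w=env.snapshot("wrist")[:,:,::-1]
H=np.zeros((384,800,3),np.uint8);H[:,:400]=w[:,:400];H[:,400:]=cv2.resize(im[140:270,165:300],(400,384));cv2.imwrite('pics/c3.png',H)
E
```

```text
time: 16.7
tcp_pos: [0.5362, 0.0914, 0.2498]
ee_rot: [-0.0, 0.73, 0.683, -0.0]
wrist_force: [0.1, -1.2, 0.4]
opening: 0.001
grasp_force: 0.0
time: 17.2
tcp_pos: [0.5368, 0.0903, 0.2518]
ee_rot: [0.0, 0.731, 0.682, 0.0]
wrist_force: [1.0, 0.1, 0.2]
opening: 0.002
grasp_force: 0.0
```

View pics/c3.png

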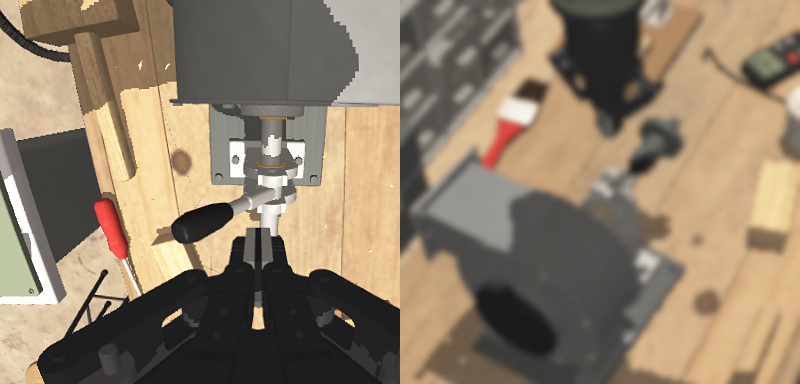

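The fingertips at (258,235) are in the lever plane, on the upper side of the handle at (175–235, 222). I'll sweep the handle down.

```bash
python3 -m creep '[{"offset":[0,-0.014,0.007],"yaw":0,"jaw":1},{"offset":[0,-0.028,0.015],"yaw":0,"jaw":1},{"offset":[0,-0.041,0.024],"yaw":0,"jaw":1},{"offset":[0,-0.053,0.034],"yaw":0,"jaw":1},{"offset":[0,-0.062,0.046],"yaw":0,"jaw":1}]'
```

```text
time: 17.8
tcp_pos: [0.4745, 0.0947, 0.2055]
ee_rot: [0.0, 0.731, 0.683, 0.001]
wrist_force: [-0.6, -0.1, 5.1]
opening: 0.0
grasp_force: 2.5
```

```bash
python3 -m creep '[{"offset":[0,-0.008,0.012],"yaw":0,"jaw":1},{"offset":[0,-0.012,0.02],"yaw":0,"jaw":1},{"offset":[0,-0.015,0.027],"yaw":0,"jaw":1},{"offset":[0,-0.017,0.033],"yaw":0,"jaw":1},{"offset":[0,-0.018,0.037],"yaw":0,"jaw":1}]'
```

```text
time: 18.3
tcp_pos: [0.457, 0.0959, 0.1681]
ee_rot: [0.0, 0.731, 0.683, 0.0]
wrist_force: [1.8, 0.5, 4.4]
opening: -0.002
grasp_force: 2.5
```

```bash
python3 -m creep '[{"offset":[0,0,0.002],"yaw":0,"jaw":1},{"offset":[0,0,0.004],"yaw":0,"jaw":1},{"offset":[0,0,0.005],"yaw":0,"jaw":1},{"offset":[0,0,0.006],"yaw":0,"jaw":1},{"offset":[0,0,0.006],"yaw":0,"jaw":1}]'
```

```text
time: 18.8
tcp_pos: [0.4566, 0.0958, 0.1627]
ee_rot: [-0.0, 0.731, 0.683, -0.0]
wrist_force: [-6.8, 1.0, 16.8]
opening: -0.004
grasp_force: 8.0
```

```bash
python3 -m creep '[{"offset":[0,0,0.001],"yaw":0,"jaw":1},{"offset":[0,0,0.002],"yaw":0,"jaw":1},{"offset":[0,0,0.002],"yaw":0,"jaw":1},{"offset":[0,0,0.002],"yaw":0,"jaw":1},{"offset":[0,0,0.002],"yaw":0,"jaw":1}]'
```

```text
time: 19.3
tcp_pos: [0.4565, 0.0959, 0.1616]
ee_rot: [0.0, 0.731, 0.683, 0.0]
wrist_force: [-11.5, 0.2, 39.9]
opening: -0.001
grasp_force: 19.9
```

```bash
python3 -m creep '[{"offset":[0,0,-0.003],"yaw":0,"jaw":1},{"offset":[0,0,-0.02],"yaw":0,"jaw":1},{"offset":[0,0,-0.06],"yaw":0,"jaw":1},{"offset":[-0.02,0,-0.1],"yaw":0,"jaw":1},{"offset":[-0.06,0,-0.13],"yaw":0,"jaw":1}]'
python3 -m creep '[{"offset":[-0.03,0.04,0],"yaw":0,"jaw":1},{"offset":[-0.05,0.081,0],"yaw":0,"jaw":1},{"offset":[-0.05,0.081,0],"yaw":0,"jaw":1},{"offset":[-0.05,0.081,0],"yaw":0,"jaw":1},{"offset":[-0.05,0.081,0],"yaw":0,"jaw":1}]'
python3 - <<'E'
from h import *
from cell import env
import pickle
c=env.get_calibration("wrist");im=env.snapshot("wrist");cv2.imwrite("pics/w4.png",im[:,:,::-1]);pickle.dump(c,open("w4.pkl","wb"))
E
```

```text
time: 19.8
tcp_pos: [0.4528, 0.0372, 0.2925]
ee_rot: [-0.0, 0.73, 0.684, 0.001]
wrist_force: [0.1, -0.6, -0.3]
opening: 0.002
grasp_force: 0.0
time: 20.3
tcp_pos: [0.5296, -0.0189, 0.2903]
ee_rot: [-0.0, 0.731, 0.683, -0.0]
wrist_force: [-0.7, -0.1, 0.3]
opening: 0.002
grasp_force: 0.0
```

View pics/w4.png

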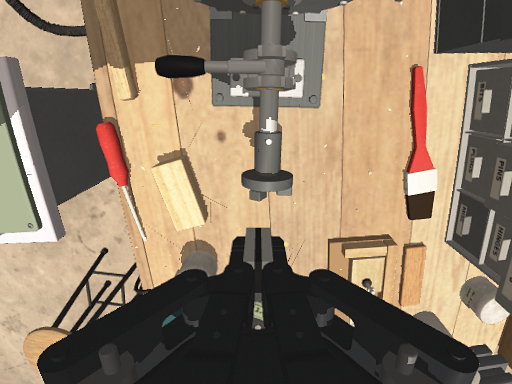

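The handle is now level, running left from (205,66) to (156,66). I'll check the lever's reach and the shaft position against the view before clamping.

```bash
python3 - <<'E'
from h import *
import pickle
for k,col in((2,258),(4,267)):
    c=pickle.load(open(f'w{k}.pkl','rb'));g=cv2.cvtColor(cv2.imread(f'pics/w{k}.png'),cv2.COLOR_BGR2HSV)[:,:,1]
    rows=[]
    for x in (-20,-17,17,20):   # flange rim beyond barrel: first grey row
        r=np.where(g[150:215,col+x]<60)[0]; rows.append((col+x,150+r[0]))
    print(k,[plane(c,p,.125).round(4)[:2] for p in rows])
c=pickle.load(open('w4.pkl','rb'));
for z in(.153,.17):print(plane(c,(156,66),z),plane(c,(205,66),z))
E
```

```text
2 [array([ 0.5157, -0.0191]), array([ 0.5194, -0.0181]), array([ 0.5599, -0.0221]), array([ 0.5634, -0.0236])]
4 [array([ 0.5168, -0.0189]), array([ 0.5204, -0.0179]), array([ 0.5593, -0.0217]), array([ 0.5627, -0.0232])]
[0.43996587 0.09718876 0.153     ] [0.48678789 0.09323825 0.153     ]
[0.44570107 0.09491637 0.17      ] [0.4896871  0.09120514 0.17      ]
```

```bash
python3 -c "
from cell import env;print(env.finish_job())"
```

```text
the job is handed in; nothing more can be done
None
```

The job is handed in at about 20 s of the 58 s allowed: I felt both stops (16 mm apart), set the shaft midway and clamped it with the cam lever fully down; the shaft moved less than 0.5 mm during clamping, I touched none of the other things on the bench, and the judge returned no verdict.

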